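# Roll a mailing tube half a turn onto the counter scanner

## Robot

A 6-joint arm with a two-finger parallel gripper is mounted at the origin on the work surface. World frame = base frame: x ahead of the robot, y to its left, z up, the work surface at z = 0. Lengths are in mm, angles in rad, forces in N, time in s.
With the tool pointing down it reaches from about 350 to 775 mm from the base axis. Payload 7.3 kg.
Tool frame: the origin (TCP) lies at the very end of the fingers, on their centre line; the grasp point (between the pads) lies 19 mm behind it (bot.grip_point_offset is the distance from the TCP to the grasp point, in mm); z points along the fingers, y is the line along which they close (so a half turn about z gives the same grasp; the last joint's range is limited). The gripper opens to 92 mm and grips with 3 to 60 N. Pads are 19 mm wide; open, the fingers measure 130 mm over their backs; the gripper's body (75 mm by 190 mm) begins 47 mm behind the grasp point.
Start: joints at [0.956, 0.342, 1.524, -0, 1.275, -0.146], TCP at [237.193, 468.385, 226.741] pointing down, gripper open.
Joint ranges: [-2.53, 2.53], [-0.77, 2.02], [0.04, 2.7], [-1, 4.14], [0.28, 2.66], [-3.11, 3.11]. Speed limits (rad/s): [2.57, 2.57, 3.14, 3.14, 3.14, 3.14].

## Interface

Orientations are given as [roll, pitch, yaw] about the fixed x, y, z axes, in that order (R = Rz(yaw) Ry(pitch) Rx(roll)).
In Python, from plant import bot gives the robot as it stands. The module is installed in compiled form; this text tells all that it offers.
- The arm moves only by the shell command python3 -m jog 'ROWS' [OPENING]. ROWS is JSON, a list of rows, each a list of 6 numbers: the shift along the tool's x, y, z in mm, then the turn, a rotation vector about the tool's x, y, z in rad. In form: [[dx, dy, dz, rx, ry, rz], ...]. A call has 1 to 12 rows; each row shifts and turns the commanded pose from where the row before left it, along the tool's axes as they then stand; what a row does not reach is not made up. A row lasts 1/10 s, in which the tool goes at most 50 mm and 8.59 degrees, less where a joint would pass 70% of its speed; a pose out of reach is approached as far as the arm can. A call with a gripper value outside its range is refused whole. OPENING is the opening in per cent of the stroke, from 0 (shut) to 100 (fully open), set as the call begins (- or left out, the last holds). The fingers move at their own pace and stop on an object; the grip force is fixed at half the most. Time passes only in rows, so rows that do not move let the fingers close. It gives the time, the measured TCP pose, the force, the opening and the grip force at its end, in the units of the state.
- bot.get_obs(): the state, without advancing time (a new reading comes with each control period).
- bot.capture(name): name is "scene" or "top" or "wrist"; returns the picture (384x512x3 uint8, red, green, blue); there is no depth.
- bot.camera_model(name): a dict with "fx", "fy", "cx", "cy" (pixels), "position" and "orientation" of the camera in the world; the wrist camera has in their place "T_tool_cam" (4x4, takes a point from camera to tool coordinates, whose origin is the TCP and whose axes are the flange's). Camera axes: x right, y down, z forward; pixel columns grow to the right and rows downward; lengths in mm; the calibration is good to about 2 mm. A picture is of the moment at which its call begins: read the wrist's pose just before it. camera_model takes no time and is no camera call.
- bot.close_job(): hands the job in; it is judged then, once.
Trained networks look in the newest picture that a camera, given by its name, has taken for a name from the list of things; names that differ only in an ending like _2 or _b are one class to them, and where a whole thing is asked for, a point or a joint stands for the part that bears it (a point fixed in the world has none). Each returns a list of dicts, best first, with "p" (0 to 1); they miss things now and then, are a little off and sometimes report something else, mostly with a low value. They report only what shows in the picture. A call takes as long as a camera call.
- bot.outline_of(target, camera): "mask" (384x512 bool, what is visible of it) and "pixel" ([column, row] in pixels, amid what is visible of it).
The state is a dict: "time": time; "joint_positions": joint angles; "dq": joint speeds; "tau": joint torques, N m; "tool_pos": TCP position; "tcp_rot": TCP orientation; "contact_force": force on the tool from outside, world axes, zero at the start; "moment": the same for the moment, N m; "grip_width": finger opening in mm; "finger_force": force on a finger pad.
Only numpy, scipy, OpenCV 4.12 (cv2) and the standard library are available. Lean on these libraries where they do the work, as an engineer would, in place of code of your own. Each camera call takes 0.05 s, during which the arm holds its last target. There are 200 camera calls.

## Task

The cardboard mailing tube lies on the shop counter beside the flush barcode scanner, its barcode label facing up. Put a fingertip on top of the tube and, in as many strokes as it takes, roll it along the counter half a turn towards the scanner, so that it stops over the middle of the glass with the label facing straight down at it, and stays there at rest when you let go. Press lightly, do not lift or carry the tube, and leave everything else on the counter where it is.

Things in the scene. Friction and masses are not known exactly. Their poses are not given: they have to be found in the camera images.
- tube: the mailing tube: brown cardboard cylinder with white end caps, 50 mm in diameter, 260 mm long, 150 to 310 g, lying free to roll; let go slowly, it stops within a few mm. Origin on its axis at mid length, 25 mm above the counter. Own x runs along the tube; own z points out through the middle of the label, straight up at the start. Half a turn without slip carries the tube 79 mm
- label (a point): the middle of the barcode label, on the tube's surface 25 mm from its axis, at mid length: a white sticker with black bars, 56 mm along the tube, 30 mm around it. On top of the tube at the start, underneath at the end. The tube's top moves twice as fast as its axis, so a fingertip on top outruns the tube and needs several strokes of some 20 mm of tube travel each
- glass (a point): the centre of the scanner's dark glass, 94 mm square, in a steel bezel 140 mm square let flush into the counter (z = 0, no step). Axes: the scanner's. The tube starts on its +y or -y side, 74 to 88 mm from this point across (y), within 8 mm along (x), and within 0.1 rad of parallel to its x axis
- tape: a small roll of clear tape lying flat beside the scanner, on the side opposite the tube: ring of outer diameter 52 mm, 24 mm high; origin at the centre of its underside. A bystander
- glue: a glue stick standing upright, 29 mm in diameter, 92 mm high; origin at the centre of its underside. A bystander
- stapler: a black desk stapler, about 135 x 34 x 54 mm, its length along its own x; origin at the centre of its underside. A bystander
- stamp: a self-inking hand stamp standing up, 52 x 32 x 70 mm; origin at the centre of its underside. A bystander
- pen_pot: a dark steel pot of pens, 76 mm in diameter, about 130 mm high with the pens; origin at the centre of its underside. A bystander
- paint_jar: a closed white jar of paint, 52 mm in diameter, 70 mm high; origin at the centre of its underside. A bystander
- calculator: a flat desk calculator, 150 x 104 x 18 mm; origin at the centre of its underside. A bystander

How it is judged (in metres and radians):
At the end, for the whole second after the job is handed in: the tube lies at rest on the counter (slower than 6 mm/s, not raised by more than 4 mm), its middle within 30 mm of the middle of the glass both along and across, and its label faces down within 0.44 rad (25 degrees) (angle between tube's own z axis and vertical above 2.7 rad and x of tube in the frame of glass between -0.03 and 0.03 m and y of tube in the frame of glass between -0.03 and 0.03 m and height (world z) of tube below 0.029 m and linear speed of tube below 0.006 m/s and angular speed of tube below 0.2 rad/s); the robot touches nothing.
It fails at once if the tube is lifted or tipped off the counter (its middle more than 10 mm up, or its axis more than 0.1 rad off level) (height (world z) of tube above 0.035 m or angle between tube's own x axis and vertical below 1.47 rad or angle between tube's own x axis and vertical above 1.67 rad).
It fails at once if the tube is pressed with more than 45 N (contact force between the fingers and tube above 45 N).
It fails at once if something else on the counter is shifted by more than 15 mm (distance of any of tape, glue, stapler, stamp, pen_pot, paint_jar, calculator from where it was at the start of the episode above 0.015 m).
It also fails if it takes over 53 s, if anything falls off the work surface, if the arm or the gripper's body presses on something with over 40 N, if the wrist force passes 120 N, or if a joint passes its speed limit or range.

## Working session

There is one attempt and no reset: what is moved stays moved. The work goes in short steps, Python scripts to look and compute and a shell command to move; the robot and the scene stay as the last step left them, time stands still between calls to the robot, and variables do not carry over. Pictures are saved under pics/ and viewed, at most 10 in all, crops included, and the job is handed in when it is done.

```bash
mkdir -p pics
cat > h.py <<'E'
import numpy as np, cv2
from scipy.spatial.transform import Rotation as R
from plant import bot
def cam(n):
    m=bot.camera_model(n)
    if "T_tool_cam" in m:
        o=bot.get_obs(); T=np.eye(4); T[:3,:3]=R.from_euler('xyz',o['tcp_rot']).as_matrix(); T[:3,3]=o['tool_pos']
        T=T@np.array(m['T_tool_cam']); return m,T[:3,:3],T[:3,3]
    q=np.array(m['orientation']); 
    Rm=q if q.shape==(3,3) else R.from_euler('xyz',q).as_matrix() if q.size==3 else R.from_quat(q).as_matrix()
    return m,Rm,np.array(m['position'])
def ray(n,px,z):
    m,Rm,p=cam(n); px=np.atleast_2d(px).astype(float)
    d=np.c_[(px[:,0]-m['cx'])/m['fx'],(px[:,1]-m['cy'])/m['fy'],np.ones(len(px))]@Rm.T
    return p+d*((z-p[2])/d[:,2])[:,None]
def shot(n,f=None):
    im=bot.capture(n)
    if f: cv2.imwrite('pics/'+f,im[:,:,::-1])
    return im
E
python3 - <<'E'
from h import *
for n in("scene","top"):
    print(n,bot.camera_model(n)); shot(n,n+'0.png')
    for t in("tube","glass","label","tape","glue","stapler","stamp","pen_pot","paint_jar","calculator"):
        for r in bot.outline_of(t,n)[:1]:
            c=r['pixel']; z=25 if t in('tube',) else 50 if t=='label' else 0
            print(t,round(r['p'],2),np.round(c),ray(n,c,z).round(0)[0], r['mask'].sum(), cv2.minAreaRect(np.argwhere(r['mask'])[:,::-1].astype(np.float32)))
o=bot.get_obs();print(o)
E
```

```text
scene {'fx': 382.02997271260347, 'fy': 382.02997271260347, 'cx': 260.42364909205526, 'cy': 193.54228749480714, 'position': array([1175.46367249, -322.85099683,  782.33538734]), 'orientation': array([-2.3583744 , -0.01526077,  1.104742  ])}
tube 0.67 [244. 213.] [553. -47.  25.] 1521 ((244.9027099609375, 213.23362731933594), (83.58484649658203, 21.05466651916504), 82.03038787841797)
glass 0.76 [213. 219.] [ 517. -122.   -0.] 1790 ((212.04617309570312, 219.3692626953125), (40.43532180786133, 47.13319778442383), 82.87498474121094)
label 0.58 [243. 212.] [569. -55.  50.] 1450 ((244.48095703125, 214.29266357421875), (83.58484649658203, 19.925678253173828), 82.03038787841797)
glue 0.49 [301. 183.] [497. 169.   0.] 261 ((300.5860595703125, 180.0532684326172), (9.325181007385254, 30.238937377929688), 5.19442892074585)
stapler 0.68 [120. 229.] [ 441. -352.    0.] 723 ((120.25755310058594, 225.42356872558594), (49.08406066894531, 15.854586601257324), 87.51044464111328)
stamp 0.55 [183. 281.] [ 663. -256.    0.] 602 ((182.0, 278.0), (34.0, 22.0), 90.0)
pen_pot 0.74 [265. 261.] [698. -56.   0.] 
[... 1781 characters left out ...]
2.2906100749969482)
{'time': 1.1, 'joint_positions': array([ 9.56017451e-01,  3.42018676e-01,  1.52413197e+00, -2.75658890e-06,
        1.27540657e+00, -1.46009950e-01]), 'dq': array([-0.000942  ,  0.00071358, -0.00064513,  0.00023783,  0.00145044,
       -0.00021338]), 'tau': array([-1.83995912e-04, -4.31147110e+01, -2.44483119e+01,  7.18821399e-02,
        4.83639550e-02, -7.76382564e-06]), 'tool_pos': array([237.17553234, 468.37455506, 226.71962911]), 'tcp_rot': array([3.14155798e+00, 7.76490461e-06, 2.67282453e+00]), 'contact_force': array([-1.21846391,  0.29335429, -0.85424194]), 'moment': array([0.00299083, 0.02912452, 0.03851891]), 'finger_force': 0.0, 'grip_width': 91.88183447584707}
```

Run:
```python
from h import *
im=cv2.imread('pics/top0.png')[60:300,170:450]
cv2.imwrite('pics/top0c.png',cv2.resize(im,None,fx=2.5,fy=2.5,interpolation=cv2.INTER_CUBIC))
shot('top')
for t,z in(('tube',40),('glass',0)):
    m=bot.outline_of(t,'top')[0]['mask']
    P=ray('top',np.argwhere(m)[:,::-1],z)[:,:2]
    r=cv2.minAreaRect(P.astype(np.float32)); c=P-P.mean(0); w,v=np.linalg.eigh(c.T@c)
    print(t,r,cv2.boxPoints(r).round(0).tolist(),v[:,1],P.mean(0))
```

```text
tube ((549.2744750976562, -43.265228271484375), (50.516300201416016, 262.60498046875), 71.43616485595703) [[417.0, -25.0], [666.0, -109.0], [682.0, -61.0], [433.0, 22.0]] [-0.94676676  0.32192035] [548.43266072 -42.73530353]
glass ((516.1434326171875, -123.4246826171875), (124.06471252441406, 141.24407958984375), 73.3749771118164) [[431.0, -163.0], [566.0, -203.0], [602.0, -84.0], [466.0, -44.0]] [-0.93586732  0.35235262] [ 515.37719958 -123.45570648]
```

View pics/top0c.png

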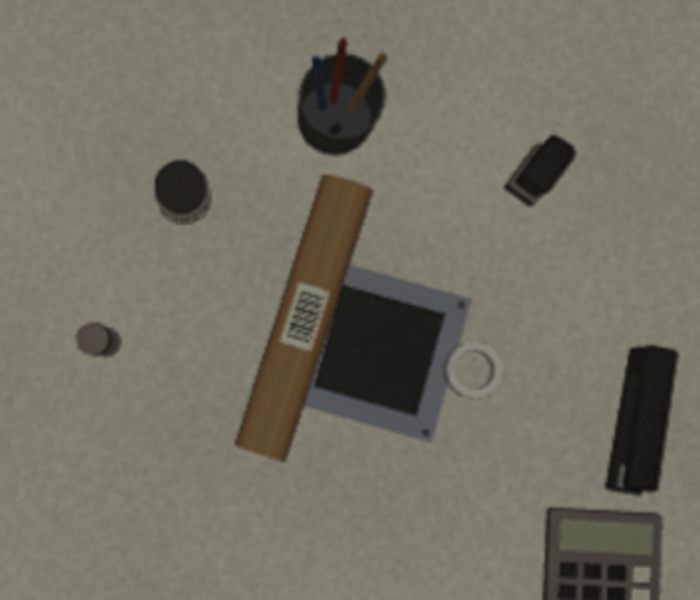

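The tube (label up, crop px ~304,317) lies left of the scanner. The glass is centred near crop px 380,351, and the tape ring lies just beyond the far bezel edge (475,370). The tube must roll towards world −y.

Run:
```python
from h import *
f=lambda a: np.array(a)/2.5+[170,60]
G=ray('top',f([(342,287),(444,314),(418,415),(315,387)]),0)[:,:2]
print(G.round(0).tolist(),G.mean(0),[np.linalg.norm(G[i]-G[i-1]).round(1) for i in range(4)])
gx=(G[0]+G[1]-G[2]-G[3]);gx/=np.linalg.norm(gx);print('gx',gx,np.arctan2(gx[1],gx[0]))
L=ray('top',f([(304,317)]),50)[0,:2];print('label',L)
for t in(np.array([549,-43]),L):
    d=t-G.mean(0);print('tube in glass',d@gx,d@[-gx[1],gx[0]])
ty=np.array([.9468,-.3219])
e=np.array([549,-43])+ -79*np.array([.3219,.9468])-G.mean(0);print('end',e@gx,e@[-gx[1],gx[0]])
o=bot.get_obs();Rm=R.from_euler('xyz',o['tcp_rot']).as_matrix()
tgt=np.array([549+8*.322,-43+8*.947,90]);print('tool delta',Rm.T@(tgt-o['tool_pos']),'turn z',2.6728-np.arctan2(.9468,.3219))
```

```text
[[578.0, -82.0], [551.0, -177.0], [457.0, -151.0], [484.0, -55.0]] [ 517.62273216 -115.88080154] [np.float64(97.5), np.float64(98.8), np.float64(97.9), np.float64(99.6)]
gx [ 0.96271038 -0.27053415] -0.27394783085038404
label [547.59465311 -42.91727982]
tube in glass 10.490475491350445 78.65172658316024
tube in glass 9.11515481796319 78.35116783240768
end 6.243851432567515 -0.2360246710957621
tool delta [-508.0753204  -307.42295039  136.73525774] turn z 1.42973081899589
```

```bash
python3 -m jog '[[-40,-24,0,0,0,0],[-40,-24,0,0,0,0],[-40,-24,0,0,0,0],[-40,-24,0,0,0,0],[-40,-24,0,0,0,0],[-40,-24,0,0,0,0],[-40,-24,0,0,0,0],[-40,-24,0,0,0,0],[-40,-24,0,0,0,0],[-40,-24,0,0,0,0],[-40,-24,0,0,0,0],[-40,-24,0,0,0,0]]' 0
python3 -m jog '[[0,0,10,0,0,0.14],[0,0,10,0,0,0.14],[0,0,10,0,0,0.14],[0,0,10,0,0,0.14],[0,0,10,0,0,0.14],[0,0,10,0,0,0.14],[0,0,10,0,0,0.14],[0,0,10,0,0,0.14],[0,0,10,0,0,0.14],[0,0,10,0,0,0.14],[0,0,0,0,0,0.03],[0,0,0,0,0,0]]'
cat >> h.py <<'E'
def look(f=None):
    "tube mid, axis, in world and along tool x"
    shot('top',f); m=bot.outline_of('tube','top')[0]['mask']
    P=ray('top',np.argwhere(m)[:,::-1],40)[:,:2]
    r=cv2.minAreaRect(P.astype(np.float32)); return np.array(r[0]),r[1],r[2]
def delta(tgt):
    o=bot.get_obs();Rm=R.from_euler('xyz',o['tcp_rot']).as_matrix()
    print('rot',o['tcp_rot'].round(3),'pos',o['tool_pos'].round(1),'F',o['contact_force'].round(2),'t',o['time'],'d',(Rm.T@(np.array(tgt)-o['tool_pos'])).round(1))
E
python3 -c "
from h import *
delta([549+8*.322,-43+8*.947,52]);shot('wrist','w1.png')"
```

```text
time: 2.45
tool_pos: [536.1, -7.3, 226.8]
tcp_rot: [3.141, 0.0, 2.673]
contact_force: [1.0, 1.4, 0.1]
grip_width: 2.0
finger_force: 0.0
time: 3.65
tool_pos: [535.2, -5.4, 126.4]
tcp_rot: [-3.141, -0.0, 1.243]
contact_force: [-0.6, 0.4, 0.7]
grip_width: 0.7
finger_force: 0.0
rot [-3.141 -0.     1.243] pos [535.2  -5.4 126.4] F [-0.59  0.42  0.73] t 3.65 d [-23.2  25.2  74.4]
```

View pics/w1.png

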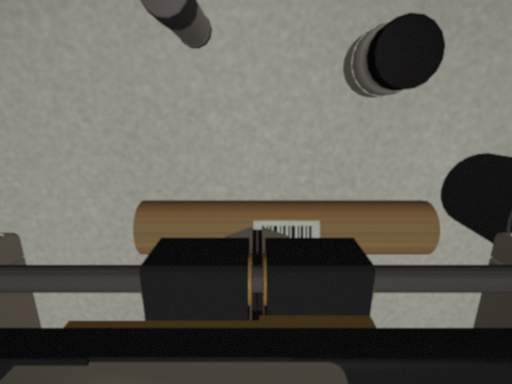

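The wrist view shows the tube parallel to the finger line (row ~228), with its label at columns 253–320, so the tool needs to shift along +y as computed.

```bash
python3 -m jog '[[-6,6,0,0,0,0],[-6,6,10,0,0,0],[-6,6,15,0,0,0],[-5,7,20,0,0,0],[0,0,15,0,0,0],[0,0,5,0,0,0],[0,0,2,0,0,0],[0,0,0,0,0,0],[0,0,0,0,0,0]]'
python3 -m jog '[[0,0,2,0,0,0],[0,0,2,0,0,0],[0,0,1,0,0,0],[0,0,0,0,0,0],[0,0,0,0,0,0]]'
```

```text
time: 4.6
tool_pos: [552.0, -35.3, 60.3]
tcp_rot: [3.14, -0.0, 1.243]
contact_force: [-0.4, 0.6, -0.2]
grip_width: 0.5
finger_force: 0.0
time: 5.1
tool_pos: [551.6, -35.2, 54.7]
tcp_rot: [3.142, -0.0, 1.243]
contact_force: [-0.1, -0.1, -0.0]
grip_width: 0.5
finger_force: 0.0
```

```bash
python3 -m jog '[[0,0,1,0,0,0],[0,0,1,0,0,0],[0,0,1,0,0,0],[0,0,1,0,0,0],[0,0,0,0,0,0]]'
python3 -m jog '[[0,0,0.5,0,0,0],[0,0,0.5,0,0,0],[0,0,0,0,0,0]]'
```

```text
time: 5.6
tool_pos: [551.5, -35.2, 50.5]
tcp_rot: [-3.141, -0.0, 1.243]
contact_force: [-0.7, 0.1, -0.4]
grip_width: 0.4
finger_force: 0.0
time: 5.9
tool_pos: [551.6, -35.2, 50.1]
tcp_rot: [3.141, -0.0, 1.243]
contact_force: [-1.9, 0.2, 4.6]
grip_width: 0.3
finger_force: 2.0
```

```bash
python3 -m jog '[[-1,0,0.3,0,0,0],[-2,0,0,0,0,0],[-4,0,0,0,0,0],[-5,0,0,0,0,0],[-5,0,0,0,0,0],[-5,0,0,0,0,0],[-4,0,0,0,0,0],[-3,0,0,0,0,0],[-2,0,0,0,0,0],[-1,0,0,0,0,0],[0,0,0,0,0,0],[0,0,0,0,0,0]]'
python3 -m jog '[[0,0,-3,0,0,0],[0,0,-8,0,0,0],[0,0,-4,0,0,0],[0,0,0,0,0,0]]'
python3 -c "
from h import *
c,s,a=look();print(c,s,a);delta([c[0]+8*.322,c[1]+8*.947,50])"
```

```text
time: 7.1
tool_pos: [541.3, -65.6, 50.0]
tcp_rot: [3.141, -0.0, 1.243]
contact_force: [-2.6, 0.2, 6.5]
grip_width: 0.2
finger_force: 3.4
time: 7.5
tool_pos: [541.8, -65.7, 65.2]
tcp_rot: [3.14, -0.0, 1.243]
contact_force: [1.2, 0.5, 0.8]
grip_width: 0.0
finger_force: 0.0
[555.87976074 -69.26115417] (47.82688903808594, 238.4022216796875) 74.75196075439453
rot [ 3.141 -0.     1.243] pos [541.3 -65.5  64.5] F [-0.27 -0.03  0.47] t 7.6 d [ 9.2 15.  14.5]
```

```bash
python3 -c "
from h import *
a=shot('top')[100:290,200:400,::-1];b=shot('wrist')[:,:,::-1]
cv2.imwrite('pics/c2.png',np.hstack([cv2.resize(a,(400,380)),cv2.resize(b,(400,300))[0:380] if 0 else cv2.copyMakeBorder(cv2.resize(b,(400,300)),0,80,0,0,cv2.BORDER_CONSTANT)]))"
```

```text
(no output)
```

View pics/c2.png

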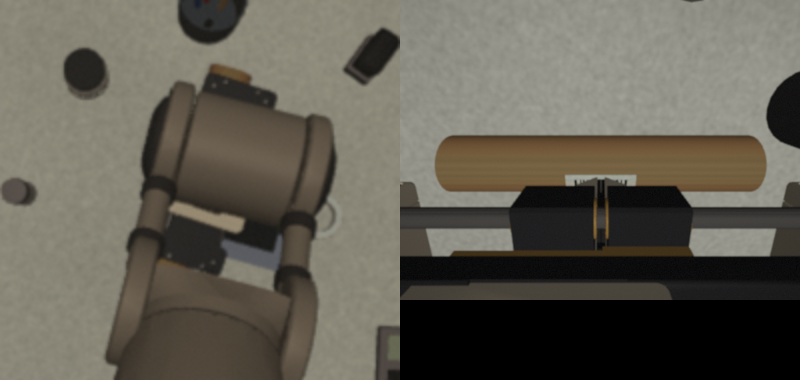

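Left: the arm hides the tube from the top camera. Right: the wrist view shows the whole back edge of the tube (row ~135) still parallel, with the label turning towards the scanner, so I'll measure with the wrist camera.

```bash
cat >> h.py <<'E'
def wlook():
    m,Rm,p=cam('wrist'); o=bot.get_obs(); Rt=R.from_euler('xyz',o['tcp_rot']).as_matrix(); ex,ey=Rt[:,0],Rt[:,1]
    shot('wrist'); rs=bot.outline_of('tube','wrist'); k=rs[0]['mask']
    cols=np.where(k.any(0))[0]; L,Rr=cols.min(),cols.max(); out=[]
    for a in(.2,.35,.65,.8):
        c=int(L+a*(Rr-L)); t=np.where(k[:,c])[0].min()
        d=Rm@np.array([(c-m['cx'])/m['fx'],(t-m['cy'])/m['fy'],1.])
        q=np.array([d@ex,d[2]]);q/=np.linalg.norm(q); n=np.array([q[1],-q[0]]); n*=np.sign(n[0])
        # line points P: n.(P-C)=0 ; axis at n.(A-C)=-25, A=(u,25)
        u=p@ex+(-25-n[1]*(25-p[2]))/n[0]
        s=(25+25*n[1]-p[2])/d[2]; out.append((u-o['tool_pos']@ex,(p+d*s)@ey-o['tool_pos']@ey))
    out=np.array(out); f=np.polyfit(out[:,1],out[:,0],1)
    r=np.argwhere(k)[:,0].min(); ends=[(ray('wrist',[(c,np.where(k[:,c])[0].mean())],35)[0]-o['tool_pos'])@ey for c in(L,Rr)]
    du=np.median(out[:,0]);dv=np.mean(ends)
    ctr=o['tool_pos']+ex*du+ey*dv
    lab=bot.outline_of('label','wrist')
    g=np.array([517.6,-115.9]);gx=np.array([.9627,-.2705]);e=ctr[:2]-g
    print('p',rs[0]['p'],'tube rel tool x %.1f y %.1f slope %.3f'%(du,dv,f[0]),out[:,0].round(1),'ends',np.round(ends,0),'ctr',ctr[:2].round(1),'in glass',(e@gx).round(1),(e@[.2705,.9627]).round(1),'TCP z',o['tool_pos'][2].round(1),'t',o['time'])
E
python3 -c "
from h import *
wlook()"
```

```text
p 0.9 tube rel tool x 6.7 y -0.7 slope -0.005 [7.1 7.1 6.4 6.4] ends [-142.  141.] ctr [542.6 -58.9] in glass 8.7 61.7 TCP z 64.2 t 7.7
```

```bash
python3 -m jog '[[5,0,0,0,0,0],[6,0,0,0,0,0],[4,0,2,0,0,0],[0,0,5,0,0,0],[0,0,4,0,0,0],[0,0,2,0,0,0],[0,0,1,0,0,0],[0,0,1,0,0,0],[0,0,0,0,0,0],[0,0,0,0,0,0]]'
python3 -m jog '[[-1,0,0,0,0,0],[-2,0,0,0,0,0],[-4,0,0,0,0,0],[-5,0,0,0,0,0],[-5,0,0,0,0,0],[-5,0,0,0,0,0],[-4,0,0,0,0,0],[-3,0,0,0,0,0],[-2,0,0,0,0,0],[-1,0,0,0,0,0],[0,0,0,0,0,0],[0,0,0,0,0,0]]'
python3 -m jog '[[0,0,-3,0,0,0],[0,0,-8,0,0,0],[0,0,-4,0,0,0],[0,0,0,0,0,0],[0,0,0,0,0,0]]'
python3 -c "
from h import *
wlook()"
```

```text
time: 8.85
tool_pos: [545.8, -51.3, 50.1]
tcp_rot: [-3.141, -0.0, 1.243]
contact_force: [-3.6, 1.1, 6.8]
grip_width: 0.2
finger_force: 3.3
time: 10.05
tool_pos: [535.5, -81.7, 50.0]
tcp_rot: [-3.141, -0.0, 1.243]
contact_force: [-3.1, 0.2, 7.1]
grip_width: 0.0
finger_force: 3.0
time: 10.55
tool_pos: [535.9, -81.6, 64.6]
tcp_rot: [3.141, -0.0, 1.243]
contact_force: [0.3, -0.7, -0.9]
grip_width: 0.8
finger_force: 0.0
p 0.76 tube rel tool x 8.1 y -1.4 slope 0.000 [7.7 8.4 8.4 7.7] ends [-143.  140.] ctr [537.1 -73.5] in glass 7.4 46.1 TCP z 64.6 t 10.55
```

```bash
python3 -m jog '[[5,0,0,0,0,0],[6,0,0,0,0,0],[5,0,2,0,0,0],[0,0,5,0,0,0],[0,0,4,0,0,0],[0,0,2,0,0,0],[0,0,1,0,0,0],[0,0,1,0,0,0],[0,0,0,0,0,0],[0,0,0,0,0,0]]'
python3 -m jog '[[-1,0,0,0,0,0],[-2,0,0,0,0,0],[-4,0,0,0,0,0],[-5,0,0,0,0,0],[-5,0,0,0,0,0],[-5,0,0,0,0,0],[-4,0,0,0,0,0],[-3,0,0,0,0,0],[-2,0,0,0,0,0],[-1,0,0,0,0,0],[0,0,0,0,0,0],[0,0,0,0,0,0]]'
python3 -m jog '[[0,0,-3,0,0,0],[0,0,-8,0,0,0],[0,0,-4,0,0,0],[0,0,0,0,0,0],[0,0,0,0,0,0]]'
python3 -c "
from h import *
wlook()"
```

```text
time: 11.7
tool_pos: [540.6, -66.5, 50.1]
tcp_rot: [-3.141, -0.0, 1.243]
contact_force: [-3.2, 0.5, 6.2]
grip_width: 0.6
finger_force: 3.3
time: 12.9
tool_pos: [530.3, -96.9, 50.0]
tcp_rot: [-3.141, -0.0, 1.243]
contact_force: [-2.9, 1.2, 5.8]
grip_width: 0.2
finger_force: 3.1
time: 13.4
tool_pos: [530.7, -96.8, 64.6]
tcp_rot: [3.141, -0.0, 1.243]
contact_force: [-0.5, 0.2, 1.2]
grip_width: 0.7
finger_force: 0.0
p 0.95 tube rel tool x 8.1 y -1.8 slope 0.000 [8.4 7.7 9.1 7.7] ends [-143.  139.] ctr [531.6 -88.6] in glass 6.1 30.1 TCP z 64.6 t 13.4
```

```bash
python3 -m jog '[[5,0,0,0,0,0],[6,0,0,0,0,0],[5,0,2,0,0,0],[0,0,5,0,0,0],[0,0,4,0,0,0],[0,0,2,0,0,0],[0,0,1,0,0,0],[0,0,1,0,0,0],[0,0,0,0,0,0],[0,0,0,0,0,0]]'
python3 -m jog '[[-1,0,0,0,0,0],[-2,0,0,0,0,0],[-4,0,0,0,0,0],[-5,0,0,0,0,0],[-5,0,0,0,0,0],[-5,0,0,0,0,0],[-4,0,0,0,0,0],[-3,0,0,0,0,0],[-2,0,0,0,0,0],[-1,0,0,0,0,0],[0,0,0,0,0,0],[0,0,0,0,0,0]]'
python3 -m jog '[[0,0,-3,0,0,0],[0,0,-8,0,0,0],[0,0,-4,0,0,0],[0,0,0,0,0,0],[0,0,0,0,0,0]]'
python3 -c "
from h import *
wlook()"
```

```text
time: 14.55
tool_pos: [535.5, -81.7, 50.1]
tcp_rot: [-3.141, -0.0, 1.243]
contact_force: [-2.5, 1.6, 7.1]
grip_width: 0.6
finger_force: 3.3
time: 15.75
tool_pos: [525.2, -112.1, 50.0]
tcp_rot: [-3.141, -0.0, 1.243]
contact_force: [-3.1, 1.5, 6.5]
grip_width: 0.3
finger_force: 3.1
time: 16.25
tool_pos: [525.6, -112.0, 64.6]
tcp_rot: [3.141, -0.0, 1.243]
contact_force: [-0.1, -0.2, 0.2]
grip_width: 0.6
finger_force: 0.0
p 0.6 tube rel tool x 8.4 y -1.6 slope -0.002 [8.4 9.1 8.4 8.4] ends [-143.  140.] ctr [ 526.7 -103.4] in glass 5.4 14.5 TCP z 64.6 t 16.25
```

```bash
python3 -m jog '[[5,0,0,0,0,0],[6,0,0,0,0,0],[5,0,2,0,0,0],[0,0,5,0,0,0],[0,0,4,0,0,0],[0,0,2,0,0,0],[0,0,1,0,0,0],[0,0,1,0,0,0],[0,0,0,0,0,0],[0,0,0,0,0,0]]'
python3 -m jog '[[-1,0,0,0,0,0],[-2,0,0,0,0,0],[-3,0,0,0,0,0],[-5,0,0,0,0,0],[-5,0,0,0,0,0],[-5,0,0,0,0,0],[-4,0,0,0,0,0],[-2,0,0,0,0,0],[-2,0,0,0,0,0],[-1,0,0,0,0,0],[0,0,0,0,0,0],[0,0,0,0,0,0]]'
python3 -m jog '[[0,0,-3,0,0,0],[0,0,-8,0,0,0],[0,0,-4,0,0,0],[0,0,-20,0,0,0],[0,0,-30,0,0,0],[0,0,-30,0,0,0],[0,0,-30,0,0,0],[0,0,-30,0,0,0]]'
python3 -m jog '[[30,0,0,0,0,0],[40,0,0,0,0,0],[40,0,0,0,0,0],[40,0,0,0,0,0],[40,0,0,0,0,0],[40,0,0,0,0,0],[40,0,0,0,0,0],[40,0,0,0,0,0],[30,0,0,0,0,0],[0,0,0,0,0,0]]'
python3 -c "
from h import *
c,s,a=look('top9.png');print(c,s,a);g=c-[517.6,-115.9];print(g@[.9627,-.2705],g@[.2705,.9627]);shot('scene','scene9.png')
im=cv2.imread('pics/top9.png')[60:300,170:450]
cv2.imwrite('pics/top9c.png',cv2.resize(im,None,fx=2.5,fy=2.5,interpolation=cv2.INTER_CUBIC))"
```

```text
time: 17.4
tool_pos: [530.3, -96.8, 50.1]
tcp_rot: [-3.141, -0.0, 1.243]
contact_force: [-3.2, 1.5, 6.1]
grip_width: 0.3
finger_force: 3.4
time: 18.6
tool_pos: [520.6, -125.3, 50.0]
tcp_rot: [-3.141, 0.0, 1.243]
contact_force: [-3.8, 0.9, 5.9]
grip_width: 0.4
finger_force: 3.3
time: 19.4
tool_pos: [520.9, -125.1, 206.1]
tcp_rot: [3.141, -0.0, 1.243]
contact_force: [0.0, -0.3, -0.2]
grip_width: 0.6
finger_force: 0.0
time: 20.4
tool_pos: [630.7, 200.6, 204.1]
tcp_rot: [-3.142, -0.001, 1.247]
contact_force: [-0.0, -0.4, -0.2]
grip_width: 0.4
finger_force: 0.0
[ 523.98706055 -116.72486115] (54.8051872253418, 265.5013427734375) 71.54661560058594
6.3719481282043215 0.9336060536193842
```

View pics/top9c.png

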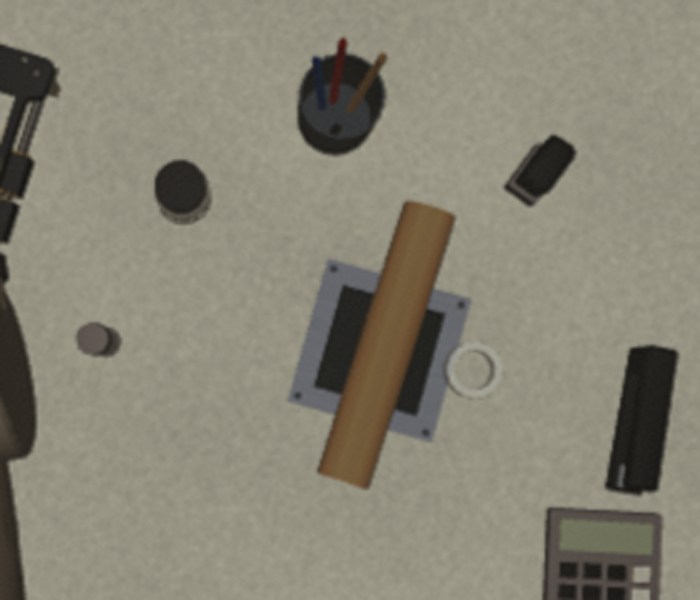

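The tube (centre at crop px ~387,345) lies over the middle of the glass with no label visible on top. The bystanders haven't moved.

```bash
python3 -c "
from plant import bot
print(bot.close_job())"
```

```text
the job is handed in; nothing more can be done
None
```

I rolled the tube half a turn in five light strokes and handed the job in at about 20 s: it rests about 6 mm along and 1 mm across from the glass centre, with the label out of sight underneath (facing down by the roll distance), no bystander visibly moved, and no verdict returned.

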